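# Offer the sweet on the hanging dish

## Robot

A 6-joint arm with a two-finger parallel gripper is mounted at the origin on the work surface. World frame = base frame: x ahead of the robot, y to its left, z up, the work surface at z = 0. Lengths are in m, angles in rad, forces in N, time in s.
With the tool pointing down it reaches from about 0.375 to 0.75 m from the base axis. Payload 9 kg.
Tool frame: the origin (TCP) lies at the very end of the fingers, on their centre line; the grasp point (between the pads) lies 19 mm behind it; z points along the fingers, y is the line along which they close (so a half turn about z gives the same grasp; the last joint's range is limited). The gripper opens to 85 mm and grips with 20 to 120 N. Pads are 22 mm wide; open, the fingers measure 114 mm over their backs; the gripper's body (76 mm by 85 mm) begins 54 mm behind the grasp point. The pads swing forward as they close: fully open they stand 13 mm farther back than shut.
Start: joints at [0.982, 0.104, 0.097, 1.564, 0, 1.353], TCP at [0.217, 0.559, 0.231] pointing down, gripper open.
Joint ranges: [-2.99, 2.99], [-0.84, 1.86], [-1.1, 1.16], [-1.84, 2.11], [-1.51, 1.56], [-3.14, 3.14]. Speed limits (rad/s): [2.22, 2.22, 2.57, 3.14, 3.14, 3.14].

## Interface

Orientations are given as a unit quaternion [w, x, y, z].
In Python, from workcell import manip, eyes gives the robot as it stands. The module is installed in compiled form; this text tells all that it offers.
- The arm moves only by the tool play_rows, never from a script. Its argument "increments" is a list that holds one entry, the list of rows, each a list of 7 numbers: the shift along the tool's x, y, z in mm, then the turn, a rotation vector about the tool's x, y, z in rad, then the closure, from -1 (fully open) to 1 (shut), so that 0 is half open. In form: [[[dx, dy, dz, wx, wy, wz, hand], ...]]. A call has 1 to 10 rows; each row is the pose to reach, as a shift and turn from the pose commanded when the call began, along the tool's axes at that moment; what a row does not reach only later rows make up. A row lasts 1/12 s, in which the tool goes at most 41.7 mm and 7.16 degrees, less where a joint would pass 70% of its speed; a pose out of reach is approached as far as the arm can. A call with a gripper value outside its range is refused whole. The fingers move at their own pace and stop on an object; "newtons" is the grip in N (left out, the last holds). Time passes only in rows, so rows that repeat a pose let the fingers close. It gives the time, the measured TCP pose, the force, the opening and the grip force at its end, in the units of the state.
- manip.read_state(): the state, without advancing time (a new reading comes with each control period).
- eyes.grab_frame(name): name is "side" or "top"; returns a dict with "frame" (400x640x3 uint8, red, green, blue), "camera_matrix" (3x3 intrinsics, pixels), "k1" (the pictures are not rectified: a ray, as slopes to the right and down, at radius r is drawn at 1 + k1 r^2 times it, then the intrinsics apply), "view" (4x4, takes a point from world to camera coordinates). Camera axes: x right, y down, z forward; pixel columns grow to the right and rows downward; lengths in m; the calibration is good to about 2 mm. A picture is of the moment at which its call begins. There is no depth.
- manip.hand_in(): hands the job in; it is judged then, once.
Trained networks look in a picture, given as the dict that the camera call returned (one of the last four; its "shot" number tells which), for a name from the list of things; names that differ only in an ending like _2 or _b are one class to them, and where a whole thing is asked for, a point or a joint stands for the part that bears it (a point fixed in the world has none). Each returns a list of dicts, best first, with "confidence" (0 to 1); they miss things now and then, are a little off and sometimes report something else, mostly with a low value. They report only what shows in the picture. A call takes as long as a camera call.
- eyes.regions_of(picture, name): "region" (400x640 bool, what is visible of it) and "rect" ([left, top, right, bottom] in pixels, round what is visible of it).
- eyes.landmark_of(picture, name): "point" ([row, column] in pixels: a listed point, or the origin of a listed thing).
The state is a dict: "time": time; "qpos": joint angles; "joint_velocities": joint speeds; "tau": joint torques, N m; "eef_pos": TCP position; "tcp_rot": TCP orientation; "ft_force": force on the tool from outside, world axes, zero at the start; "moment": the same for the moment, N m; "grip_width": opening from 0.0 (shut) to 1.0 (fully open); "grasp_force": force on a finger pad.
Only numpy, scipy, OpenCV 4.12 (cv2) and the standard library are available. Lean on these libraries where they do the work, as an engineer would, in place of code of your own. Each camera call takes 0.05 s, during which the arm holds its last target. There are 200 camera calls.

## Task

Lift the hanging dish by its wooden handle up and off the two hooks of its stand, carry it over the round cork mat and turn it a quarter turn, so that the red lip, which stuck out of the open front of the stand, now points sideways, away from the stand, to the end of the counter where the mat lies. Keep the dish level and the loose gold ball resting in its middle all the way, and leave the other things on the counter as they are. Finish while still holding the dish steady in the air by its handle, centred over the mat and some 5 to 15 cm above it; do not set it down.

Things in the scene. Friction and masses are not known exactly. Their poses are not given: they have to be found in the camera images.
- dish: Loose blue round dish, 154 mm across, 26 mm high, 0.25-0.5 kg with its frame: 8 mm steel rods rise from its rim at y = +-75 mm to a handle bar along y, 155 mm up. Origin under its centre, z up; red lip on the -x side. Inside it slopes 10 degrees down to the middle. Starts hanging level on the stand's hooks, headed as the stand, underside 60 mm above the counter.
- dish_handle (a point): Centre of the handle: wooden block 60 mm long (dish's y), 18 mm wide (x), 20 mm high, 155 mm above the dish's underside; an 8 mm steel bar sticks out of both ends to y = +-64 mm. Starts 215 mm above the counter. Free from above: grip it across its width, between the two hooks. Axes as the dish.
- dish_centre (a point): Middle of the dish's inner floor, 6 mm above the dish's underside and 149 mm below the handle's centre. Axes as the dish.
- dish_lip (a point): Tip of the red lip (34 mm wide, 5 mm thick) on the dish's rim, 100 mm from the dish's centre, on its -x side, 22 mm above its underside.
- ball_center (a point): Centre of the loose gold foil-wrapped chocolate ball, 36 mm across, 22 g, which lies in the middle of the dish and can roll about in it.
- stand: Fixed stand: black foot plate 190 x 130 x 12 mm and a post 18 mm thick. Origin on the counter right under the middle of the hanging handle, z up; the open front is -x, the post stands at x = +115 mm, 207 mm high. At its top a cross rod along y (y = +-48 mm) carries the two hooks.
- stand_hooks (a point): Point midway between the hooks, on the axis of the resting bar, 215 mm up; axes as the stand. Hooks: level 8 mm rods at y = +-48 mm, from x = +115 mm to the front, axis 8 mm below this point; tips turn up at x = -16 to -24 mm, 12 mm above it. Raise the handle 17 to 90 mm (the dish is under the hooks), draw it out to -x by 110 mm or more, only then lift higher or turn.
- mat: Fixed round cork mat, 170 mm across, 4 mm thick, flat on the counter to the left or the right of the stand. Origin at the centre of its underside.
- jar: Amber glass jar, 68 mm across, 100 mm high, standing on the counter on the other side of the stand from the mat. Leave alone. Origin under its centre.
- mug: Green mug, 80 mm across, 90 mm high. Leave alone. Origin under its centre.
- cups: Stack of clear cups, 82 mm across, 120 mm high. Leave alone. Origin under its centre.
- stirrers: Black pot of wooden stirrers, 70 mm across, 140 mm high. Leave alone. Origin under its centre.
- bowl: White bowl, 110 mm across, 50 mm high. Leave alone. Origin under its centre.
- spoon: Spoon lying flat on the counter in front of the stand, under 30 mm high. Leave alone.

How it is judged:
On the way, in this order (a step that is already met when the one before it is completed fails the run):
1. the dish is lifted up and off the hooks (z of dish_handle in the frame of stand_hooks above 0.012 m and contact force between dish and stand below 0.05 N and contact force between dish and the fingers above 0.8 N), for 0.1 s.
2. the dish is carried clear of the stand (horizontal distance between dish_handle and stand_hooks above 0.12 m and contact force between dish and the fingers above 0.8 N), for 0.1 s.
At the end, for the whole second after the job is handed in: Fingers hold the dish: underside 35-190 mm above the counter, centre within 40 mm of the mat's, level within 7 degrees, turned a quarter (within 15 degrees) from the stand's heading, lip away from the stand, still, ball within 15 mm of its middle (contact force between dish and the fingers above 0.8 N and contact force between dish and stand below 0.05 N and horizontal distance between dish_centre and mat below 0.04 m and height (world z) of dish between 0.035 and 0.19 m and angle between dish's own z axis and vertical below 0.12 rad and angle between the x axis of dish and the y axis of stand, either way round below 0.26 rad and x of stand_hooks in the frame of dish above 0.05 m and horizontal distance between ball_center and dish_centre below 0.015 m and linear speed of dish below 0.03 m/s); the arm keeps its last pose, push and grip.
It fails at once if the dish tips more than 14 degrees (angle between dish's own z axis and vertical above 0.25 rad).
It fails at once if the ball rolls away from the middle of the dish (30 mm) (distance between ball_center and dish_centre above 0.036 m).
It fails at once if the dish is set down or dropped (height (world z) of dish below 0.02 m).
It fails at once if another thing on the counter is disturbed (distance of any of jar, mug, cups, stirrers, bowl, spoon from where it was at the start of the episode above 0.025 m).
It also fails if it takes over 50 s, if anything falls off the work surface, if the arm or the gripper's body presses on something with over 40 N, if the wrist force passes 120 N, or if a joint passes its speed limit or range.

## Working session

There is one attempt and no reset: what is moved stays moved. The work goes in short steps, Python scripts to look and compute and a tool call to move; the robot and the scene stay as the last step left them, time stands still between calls to the robot, and variables do not carry over. Pictures are saved under pics/ and viewed, at most 10 in all, crops included, and the job is handed in when it is done.

Besides the shell and the picture viewer there is one more tool, called after ">>>" in YAML: its name, and indented under it one key for each argument. play_rows: Moves the arm, as the interface text tells. Its arguments: {"type":"object","properties":{"increments":{"type":"array"},"newtons":{"type":"number"}},"required":["increments"]}

```bash
mkdir -p pics; cat > h.py <<'E'
import numpy as np, cv2
from scipy.spatial.transform import Rotation as R
from workcell import manip, eyes
def ray(f,rc):
    K=np.array(f["camera_matrix"]);V=np.array(f["view"])
    d=np.array([(rc[1]-K[0,2])/K[0,0],(rc[0]-K[1,2])/K[1,1]]);u=d.copy()
    for _ in range(30): u=d/(1+f["k1"]*(u@u))
    r=V[:3,:3].T@np.array([*u,1]); return -V[:3,:3].T@V[:3,3], r/np.linalg.norm(r)
def onz(f,rc,z):
    o,r=ray(f,rc); return o+r*(z-o[2])/r[2]
def tri(a,b):
    (o1,r1),(o2,r2)=a,b
    s=np.linalg.lstsq(np.c_[r1,-r2],o2-o1,rcond=None)[0]
    p,q=o1+s[0]*r1,o2+s[1]*r2; return (p+q)/2,np.linalg.norm(p-q)
def proj(f,p):
    K=np.array(f["camera_matrix"]);V=np.array(f["view"]);c=V[:3,:3]@p+V[:3,3];u=c[:2]/c[2];u=u*(1+f["k1"]*(u@u))
    return np.array([K[1,1]*u[1]+K[1,2],K[0,0]*u[0]+K[0,2]])
def save(f,n): cv2.imwrite("pics/"+n,f["frame"][:,:,::-1])
E
python3 - <<'E'
from h import *
np.set_printoptions(precision=3,suppress=True)
t=eyes.grab_frame("top");s=eyes.grab_frame("side")
im=np.vstack([t["frame"],s["frame"]]);save(t,"t0.png");save(s,"s0.png")
Z=dict(dish=.06,dish_handle=.215,dish_centre=.066,dish_lip=.082,stand=0,stand_hooks=.215,mat=0,jar=0,mug=0,cups=0,stirrers=0,bowl=0,spoon=0,ball_center=.084)
for n,z in Z.items():
    A=eyes.landmark_of(t,n);B=eyes.landmark_of(s,n)
    for nm,f,L in(("top",t,A),("side",s,B)):
        if L: print(n,nm,round(L[0]["confidence"],2),np.array(L[0]["point"]),onz(f,L[0]["point"],z))
    if A and B: print("   tri",*tri(ray(t,A[0]["point"]),ray(s,B[0]["point"])))
st=manip.read_state();print(st)
E
```

```text
dish top 0.56 [167.5 318.6] [ 0.651 -0.024  0.06 ]
dish side 0.64 [213.  346.2] [ 0.648 -0.024  0.06 ]
   tri [ 0.65  -0.024  0.059] 0.0021726589190253984
dish_handle top 0.84 [163.3 318.3] [ 0.64  -0.023  0.215]
dish_handle side 0.83 [182.6 344.6] [ 0.637 -0.021  0.215]
   tri [ 0.638 -0.022  0.215] 0.002998689070932817
dish_centre top 0.76 [171.2 318.9] [ 0.637 -0.026  0.066]
dish_centre side 0.66 [214.3 346.6] [ 0.641 -0.037  0.066]
   tri [ 0.642 -0.028  0.058] 0.009150705930331652
dish_lip top 0.84 [200.7 323.6] [ 0.534 -0.044  0.082]
dish_lip side 0.73 [222.9 323. ] [ 0.527 -0.043  0.082]
   tri [ 0.531 -0.043  0.08 ] 0.006530339198742195
stand side 0.88 [226.7 349.8] [ 0.653 -0.046  0.   ]
stand_hooks top 0.92 [166.3 321.1] [ 0.63  -0.032  0.215]
stand_hooks side 0.86 [184.2 346.5] [ 0.638 -0.033  0.215]
   tri [ 0.633 -0.034  0.217] 0.0067415308126410455
mat top 0.86 [208.3 393.7] [ 0.521 -0.295  0.   ]
mat side 0.8 [283.  359.8] [ 0.518 -0.302  0.   ]
   tri [ 0.522 -0.296 -0.01 ] 0.00046632780496537994
jar top 0.78 [217.1 233.3] [0.474 0.273 0.   ]
jar side 0.75 [200.2 278.
[... 760 characters left out ...]
3] [ 0.411 -0.042  0.   ]
   tri [ 0.412 -0.034 -0.009] 0.006596541733196596
ball_center top 0.44 [169.9 322.5] [ 0.639 -0.038  0.084]
ball_center side 0.58 [211.3 343.9] [ 0.63  -0.033  0.084]
   tri [ 0.634 -0.035  0.085] 0.00981159130621287
{'time': 1.5, 'qpos': array([ 0.982,  0.104,  0.097,  1.564, -0.   ,  1.353]), 'joint_velocities': array([ 0.   ,  0.   ,  0.001,  0.   , -0.001,  0.   ]), 'tau': array([ -0.   , -55.675,  50.377,   0.001,  -0.   ,   0.   ]), 'eef_pos': array([0.217, 0.559, 0.231]), 'tcp_rot': array([0.   , 0.184, 0.983, 0.   ]), 'ft_force': array([ 0.185,  0.354, -0.187]), 'moment': array([-0.046, -0.002, -0.011]), 'grasp_force': 0.0, 'grip_width': 1.0042837139281582}
```

View pics/t0.png

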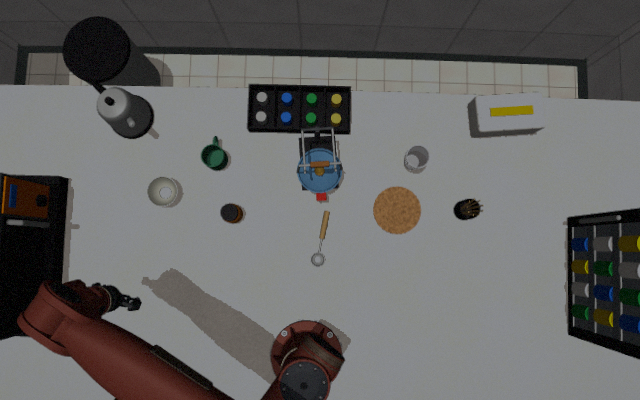

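View pics/s0.png

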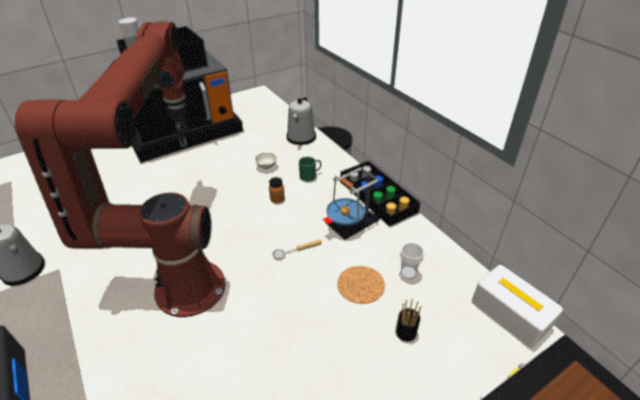

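The top view shows the dish at (170,320) with its lip at (197,321) and the mat at (210,397). The side view agrees: dish at (212,346), mat at (285,361). Next I'll refine the heading and the mat centre.

```bash
python3 - <<'E'
from h import *
np.set_printoptions(precision=3,suppress=True)
t=eyes.grab_frame("top");s=eyes.grab_frame("side")
for n,z in (("mat",.004),("dish_lip",.08)):
  for f in (t,s):
    for r in eyes.regions_of(f,n)[:1]:
        ys,xs=np.nonzero(r["region"]);P=np.array([onz(f,(a,b),z)[:2] for a,b in zip(ys,xs)])
        print(n,r["confidence"],r["rect"],P.mean(0),(P.min(0)+P.max(0))/2,np.ptp(P,axis=0))
# red lip
for f in(t,s):
    im=f["frame"].astype(int);m=(im[...,0]>130)&(im[...,1]<70)&(im[...,2]<70);m[:150]=0;m[230:]=0;m[:,:300]=0;m[:,350:]=0
    ys,xs=np.nonzero(m);print("red",len(ys),onz(f,(ys.mean(),xs.mean()),.082))
c=cv2.resize(t["frame"][110:220,280:360],None,fx=5,fy=5,interpolation=cv2.INTER_CUBIC)
d=cv2.resize(s["frame"][160:250,310:390],None,fx=5,fy=5,interpolation=cv2.INTER_CUBIC)
c=cv2.copyMakeBorder(c,0,0,0,0,0);d=cv2.copyMakeBorder(d,0,100,0,0,0)
cv2.imwrite("pics/c1.png",np.hstack([c,d])[:,:,::-1])
E
```

```text
mat 0.57 [370.1, 183.9, 419.3, 235.1] [ 0.515 -0.304] [ 0.514 -0.304] [0.167 0.167]
mat 0.97 [338.1, 262.5, 386.6, 302.1] [ 0.517 -0.31 ] [ 0.517 -0.307] [0.168 0.168]
dish_lip 0.7 [297.6, 149.8, 342.9, 202.3] [ 0.631 -0.027] [ 0.624 -0.026] [0.176 0.15 ]
dish_lip 0.59 [322.5, 178.6, 365.3, 222.2] [ 0.646 -0.011] [0.649 0.038] [0.218 0.291]
red 60 [ 0.549 -0.035  0.082]
red 30 [ 0.55  -0.043  0.082]
```

View pics/c1.png

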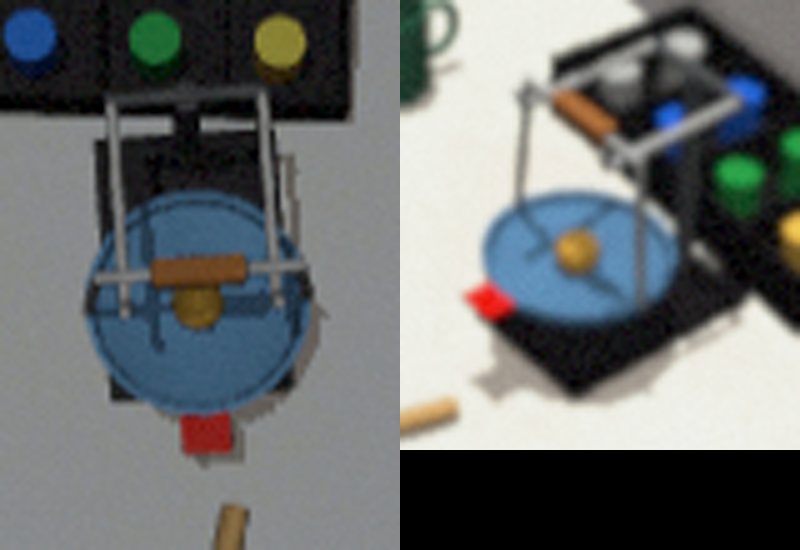

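The crop shows the wooden handle at crop (198,270), i.e. top-view pixel (164,319.6). The bar runs (95,276) to (310,268) in the crop and the ball sits in the middle.

```bash
python3 - <<'E'
from h import *
np.set_printoptions(precision=4,suppress=True)
t=eyes.grab_frame("top");s=eyes.grab_frame("side")
g=lambda x,y:(110+(y-2)/5,280+(x-2)/5)
T=lambda x,y,z:onz(t,g(x,y),z)
S=lambda x,y,z:onz(s,(160+(y-2)/5,310+(x-402)/5),z)
print("handle",T(198,270,.22),S(587,115,.215))
a,b=T(95,276,.215),T(310,268,.215);d=a-b;print("bar",a,b,(a+b)/2,np.degrees(np.arctan2(-d[0],d[1])))
a,b=S(525,93,.215),S(612,152,.215);d=a-b;print("side rods",a,b)
for p,q in(((112,95),(125,315)),((265,92),(279,310))):
    a,b=T(*p,.207),T(*q,.227);d=a-b;print("hook",a,b,np.degrees(np.arctan2(d[1],d[0])))
# orange wood mask
im=cv2.cvtColor(t["frame"],cv2.COLOR_RGB2HSV)
for f,nm in((t,"top"),(s,"side")):
    r=eyes.regions_of(f,"dish_handle");print(nm,[(x["confidence"],x["rect"]) for x in r][:2])
E
```

```text
handle [ 0.6379 -0.0257  0.22  ] [ 0.6446 -0.026   0.215 ]
bar [0.6331 0.0389 0.215 ] [ 0.642  -0.0961  0.215 ] [ 0.6375 -0.0286  0.215 ] 3.738904176923428
side rods [0.6206 0.0217 0.215 ] [ 0.6348 -0.0724  0.215 ]
hook [0.7512 0.0321 0.207 ] [0.6072 0.019  0.227 ] 5.189507987570643
hook [ 0.7558 -0.0652  0.207 ] [ 0.613  -0.0768  0.227 ] 4.630178298549097
top [(0.6, [295.1, 149.9, 339.4, 200.9])]
side [(0.96, [324.6, 178.0, 364.4, 222.0])]
```

>>> play_rows:
  increments:
    - [[0, 0, -40, 0, 0, 0, -1], [0, 0, -80, 0, 0, 0, -1], [0, 0, -110, 0, 0, 0, -1], [0, 0, -110, 0, 0, 0, -1]]
  newtons: 60

```text
time: 2.33
eef_pos: [0.2181, 0.5603, 0.3485]
tcp_rot: [0.002, 0.184, 0.983, 0.004]
ft_force: [0.0, 0.3, 0.8]
grip_width: 1.001
grasp_force: 0.0
```

>>> play_rows:
  increments:
    - [[-33, -22, 0, 0, 0, 0.11, -1], [-66, -44, 0, 0, 0, 0.22, -1], [-99, -65, 0, 0, 0, 0.33, -1], [-132, -86, 0, 0, 0, 0.44, -1], [-165, -108, 0, 0, 0, 0.55, -1], [-198, -130, 0, 0, 0, 0.66, -1], [-231, -151, 0, 0, 0, 0.77, -1], [-264, -173, 0, 0, 0, 0.88, -1], [-297, -194, 0, 0, 0, 0.99, -1], [-330, -216, 0, 0, 0, 1.105, -1]]

```text
time: 3.17
eef_pos: [0.4475, 0.2366, 0.3415]
tcp_rot: [0.0, 0.675, 0.738, 0.0]
ft_force: [1.1, 0.5, -0.1]
grip_width: 1.001
grasp_force: 0.0
```

```bash
cat > m.py <<'E'
from h import *
import sys
np.set_printoptions(precision=4,suppress=True)
def rel(p,yaw_y,st=None):
    st=st or manip.read_state();q=st["tcp_rot"];T=R.from_quat([*q[1:],q[0]])
    y=np.radians(yaw_y);Y=np.array([np.cos(y),np.sin(y),0]);Z=np.array([0,0,-1.]);G=R.from_matrix(np.c_[np.cross(Y,Z),Y,Z])
    print("tcp",st["eef_pos"],"mm",T.inv().apply(np.array(p)-st["eef_pos"])*1000,"rv",(T.inv()*G).as_rotvec(),"F",st["ft_force"],"grip",st["grip_width"],st["grasp_force"],"t",st["time"])
if __name__=="__main__":
    a=list(map(float,sys.argv[1:]));rel(a[:3],a[3])
E
python3 m.py .638 -.027 .29 5.5
```

```text
tcp [0.4475 0.2366 0.3415] mm [-279.6533  166.062    51.5447] rv [ 0.0007 -0.0002 -0.0063] F [ 1.0773  0.5278 -0.0875] grip 1.0012675191999643 0.0 t 3.1667
```

>>> play_rows:
  increments:
    - [[-32, 19, 5, 0, 0, 0, -1], [-64, 38, 10, 0, 0, 0, -1], [-96, 57, 16, 0, 0, 0, -1], [-128, 76, 22, 0, 0, 0, -1], [-160, 95, 28, 0, 0, 0, -1], [-192, 114, 34, 0, 0, 0, -1], [-224, 133, 40, 0, 0, 0, -1], [-256, 152, 40, 0, 0, 0, -1], [-280, 166, 40, 0, 0, 0, -1], [-280, 166, 40, 0, 0, 0, -1]]

```text
time: 4.0
eef_pos: [0.6403, -0.0294, 0.2989]
tcp_rot: [-0.0, 0.674, 0.738, -0.001]
ft_force: [-0.9, 0.1, 0.1]
grip_width: 0.996
grasp_force: 0.0
```

```bash
python3 - <<'E'
from h import *
from m import rel
t=eyes.grab_frame("top");s=eyes.grab_frame("side")
rel((.638,-.027,.197),5.5)
st=manip.read_state();p=st["eef_pos"]
print("tcp px top,side",proj(t,p),proj(s,p))
L=eyes.landmark_of(s,"dish_handle");print(L[:1])
c=cv2.resize(t["frame"][110:220,280:360],None,fx=5,fy=5,interpolation=cv2.INTER_CUBIC)
d=cv2.resize(s["frame"][140:250,310:390],None,fx=5,fy=5,interpolation=cv2.INTER_CUBIC)
cv2.imwrite("pics/c2.png",np.hstack([c,d])[:,:,::-1])
E
```

```text
tcp [ 0.6387 -0.0255  0.3005] mm [ -1.4874  -0.6798 103.4562] rv [-0.0012 -0.0007 -0.0026] F [ 0.3343  0.021  -0.3719] grip 0.9993719057477661 0.0 t 4.1
tcp px top,side [158.933  319.2956] [164.1993 346.3196]
[{'point': [183.7, 344.1], 'confidence': 0.56}]
```

View pics/c2.png

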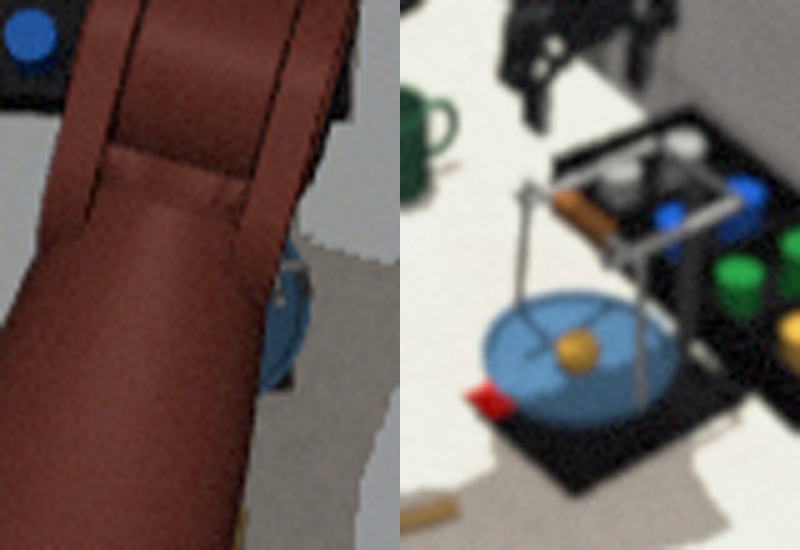

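The side crop shows the fingertips at (537,128) and (645,80), straddling the handle at (587,217). They are aligned, so I'll descend.

>>> play_rows:
  increments:
    - [[-1, 0, 15, 0, 0, 0, -1], [-1, 0, 35, 0, 0, 0, -1], [-1, 0, 55, 0, 0, 0, -1], [-1, 0, 75, 0, 0, 0, -1], [-1, 0, 90, 0, 0, 0, -1], [-1, 0, 100, 0, 0, 0, -1], [-1, 0, 103, 0, 0, 0, -1], [-1, 0, 103, 0, 0, 0, -0.5], [-1, 0, 103, 0, 0, 0, -0.2], [-1, 0, 103, 0, 0, 0, 0]]
  newtons: 60

```text
time: 4.98
eef_pos: [0.6392, -0.0255, 0.1998]
tcp_rot: [0.001, 0.673, 0.74, 0.001]
ft_force: [0.6, 0.1, 0.6]
grip_width: 0.603
grasp_force: 0.0
```

>>> play_rows:
  increments:
    - [[0, 0, 0, 0, 0, 0, 0.2], [0, 0, 0, 0, 0, 0, 0.3], [0, 0, 0, 0, 0, 0, 0.4], [0, 0, 0, 0, 0, 0, 0.45], [0, 0, 0, 0, 0, 0, 0.5], [0, 0, 0, 0, 0, 0, 0.55], [0, 0, 0, 0, 0, 0, 0.6], [0, 0, 0, 0, 0, 0, 0.65], [0, 0, 0, 0, 0, 0, 0.8], [0, 0, 0, 0, 0, 0, 1]]

```text
time: 5.82
eef_pos: [0.6386, -0.0257, 0.1984]
tcp_rot: [0.0, 0.673, 0.74, -0.0]
ft_force: [-1.3, -0.4, 2.2]
grip_width: 0.201
grasp_force: 58.8
```

>>> play_rows:
  increments:
    - [[0, 0, 0, 0, 0, 0, 1], [0, 0, 0, 0, 0, 0, 1], [0, 0, 0, 0, 0, 0, 1], [0, 0, 0, 0, 0, 0, 1]]

```text
time: 6.15
eef_pos: [0.6386, -0.0257, 0.1984]
tcp_rot: [0.0, 0.673, 0.74, 0.0]
ft_force: [-2.7, -0.9, 2.9]
grip_width: 0.202
grasp_force: 58.9
```

```bash
python3 - <<'E'
from h import *
from m import rel
s=eyes.grab_frame("side")
rel((.638,-.027,.240),5.5)
d=cv2.resize(s["frame"][140:250,310:390],None,fx=5,fy=5,interpolation=cv2.INTER_CUBIC)
cv2.imwrite("pics/c3.png",d[:,:,::-1])
E
```

```text
tcp [ 0.6386 -0.0257  0.1984] mm [ -1.2559  -0.7167 -41.6015] rv [ 0.      0.     -0.0011] F [-1.2735 -1.0524  2.9058] grip 0.19796785830474742 58.93972635269165 t 6.2
```

View pics/c3.png

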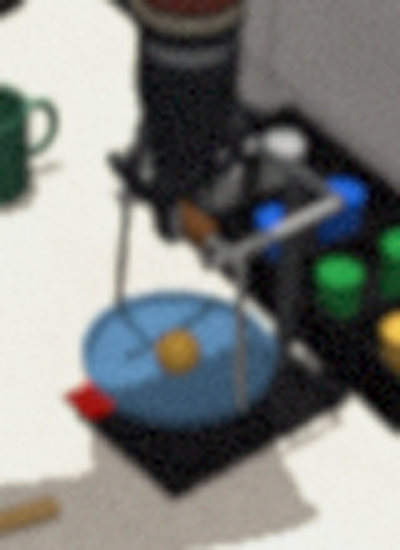

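The grip is firm at 17 mm opening and 59 N, with the ball at (178,352) in the crop, mid-dish. Now a gentle lift.

>>> play_rows:
  increments:
    - [[0, 0, -2, 0, 0, 0, 1], [0, 0, -5, 0, 0, 0, 1], [0, 0, -9, 0, 0, 0, 1], [0, 0, -14, 0, 0, 0, 1], [0, 0, -20, 0, 0, 0, 1], [0, 0, -26, 0, 0, 0, 1], [0, 0, -32, 0, 0, 0, 1], [0, 0, -38, 0, 0, 0, 1], [0, 0, -42, 0, 0, 0, 1], [0, 0, -44, 0, 0, 0, 1]]
  newtons: 80

```text
time: 7.03
eef_pos: [0.6389, -0.0257, 0.2434]
tcp_rot: [0.0, 0.673, 0.74, 0.0]
ft_force: [0.6, 0.0, -4.3]
grip_width: 0.198
grasp_force: 78.2
```

>>> play_rows:
  increments:
    - [[0, 0, 0, 0, 0, 0, 1], [0, 0, 0, 0, 0, 0, 1], [0, 0, 0, 0, 0, 0, 1], [0, 0, 0, 0, 0, 0, 1]]

```text
time: 7.37
eef_pos: [0.6384, -0.0256, 0.2418]
tcp_rot: [-0.0, 0.673, 0.74, -0.0]
ft_force: [1.1, -0.1, -4.4]
grip_width: 0.19
grasp_force: 78.2
```

```bash
python3 - <<'E'
from h import *
from m import rel
s=eyes.grab_frame("side")
a=np.radians(5.2)
rel((.6386-.17*np.cos(a),-.0257-.17*np.sin(a),.243),5.5)
d=cv2.resize(s["frame"][140:250,310:390],None,fx=5,fy=5,interpolation=cv2.INTER_CUBIC)
cv2.imwrite("pics/c4.png",d[:,:,::-1])
E
```

```text
tcp [ 0.6385 -0.0256  0.2419] mm [   0.598  -169.8856   -0.9883] rv [-0.0005 -0.0003 -0.001 ] F [-0.0329 -1.109  -3.766 ] grip 0.20176053446053133 78.15739631652832 t 7.4167
```

View pics/c4.png

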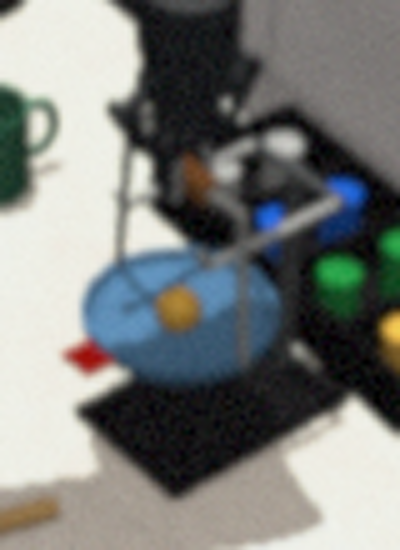

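The dish is off the hooks and level, with the ball in the middle at (180,308). Now I'll draw it out.

>>> play_rows:
  increments:
    - [[0, -2, 0, 0, 0, 0, 1], [0, -5, 0, 0, 0, 0, 1], [0, -10, 0, 0, 0, 0, 1], [0, -17, 0, 0, 0, 0, 1], [0, -25, 0, 0, 0, 0, 1], [0, -34, 0, 0, 0, 0, 1], [0, -44, 0, 0, 0, 0, 1], [0, -55, 0, 0, 0, 0, 1], [0, -67, 0, 0, 0, 0, 1], [0, -79, 0, 0, 0, 0, 1]]

```text
time: 8.25
eef_pos: [0.5589, -0.0331, 0.2423]
tcp_rot: [0.0, 0.673, 0.74, 0.0]
ft_force: [0.1, -0.4, -3.8]
grip_width: 0.195
grasp_force: 78.2
```

>>> play_rows:
  increments:
    - [[0, -12, 0, 0, 0, 0, 1], [0, -24, 0, 0, 0, 0, 1], [0, -35, 0, 0, 0, 0, 1], [0, -45, 0, 0, 0, 0, 1], [0, -54, 0, 0, 0, 0, 1], [0, -62, 0, 0, 0, 0, 1], [0, -69, 0, 0, 0, 0, 1], [0, -75, 0, 0, 0, 0, 1], [0, -79, 0, 0, 0, 0, 1], [0, -81, 0, 0, 0, 0, 1]]

```text
time: 9.08
eef_pos: [0.4789, -0.0409, 0.2424]
tcp_rot: [0.0, 0.673, 0.74, 0.0]
ft_force: [0.4, -0.1, -4.8]
grip_width: 0.193
grasp_force: 78.2
```

>>> play_rows:
  increments:
    - [[0, 0, 0, 0, 0, 0, 1], [0, 0, 0, 0, 0, 0, 1], [0, 0, 0, 0, 0, 0, 1], [0, 0, 0, 0, 0, 0, 1], [0, 0, 0, 0, 0, 0, 1], [0, 0, 0, 0, 0, 0, 1]]

```text
time: 9.58
eef_pos: [0.4794, -0.0408, 0.2422]
tcp_rot: [-0.0, 0.673, 0.74, 0.0]
ft_force: [0.3, -0.6, -4.1]
grip_width: 0.193
grasp_force: 78.2
```

```bash
python3 - <<'E'
from h import *
from m import rel
s=eyes.grab_frame("side")
rel((.516,-.305,.26),5)
rel((.516,-.305,.26),95)
c=cv2.resize(s["frame"][150:290,240:400],None,fx=4,fy=4,interpolation=cv2.INTER_CUBIC)
cv2.imwrite("pics/c5.png",c[:,:,::-1])
E
```

```text
tcp [ 0.4794 -0.0408  0.2422] mm [-266.5013   11.335   -17.8079] rv [-0.0001 -0.0001  0.0078] F [ 0.9188 -0.6388 -3.8725] grip 0.1950599446940698 78.21089029312134 t 9.6333
tcp [ 0.4794 -0.0408  0.2422] mm [-266.5013   11.335   -17.8079] rv [ 0.0001 -0.0002 -1.563 ] F [ 0.9188 -0.6388 -3.8725] grip 0.1950599446940698 78.21089029312134 t 9.6333
```

View pics/c5.png

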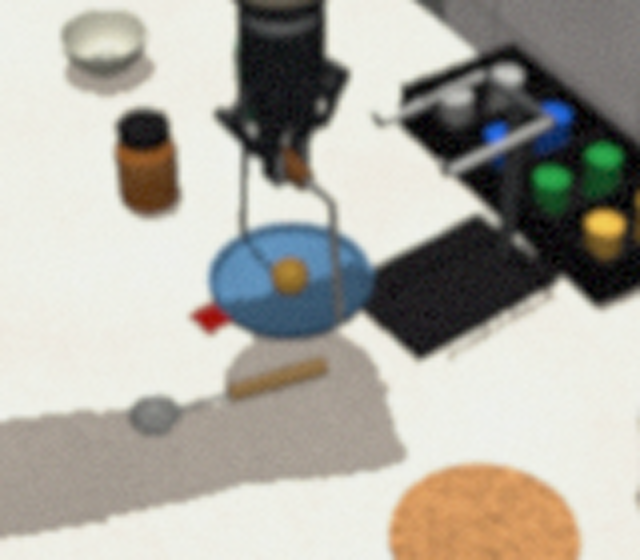

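The dish is clear of the stand with the ball centred at (290,275). Now I'll carry it to the mat while turning.

>>> play_rows:
  increments:
    - [[-1, 0, 0, 0, 0, -0.007, 1], [-3.5, 0, 0, 0, 0, -0.021, 1], [-7, 0.3, -1, 0, 0, -0.042, 1], [-12, 0.5, -1, 0, 0, -0.07, 1], [-18, 0.8, -2, 0, 0, -0.106, 1], [-25, 1, -2.5, 0, 0, -0.148, 1], [-33.5, 1.4, -3, 0, 0, -0.198, 1], [-43, 1.8, -4, 0, 0, -0.254, 1], [-54, 2.3, -5, 0, 0, -0.318, 1], [-66, 2.8, -6, 0, 0, -0.388, 1]]

```text
time: 10.47
eef_pos: [0.4884, -0.1068, 0.2484]
tcp_rot: [0.0, 0.516, 0.857, 0.0]
ft_force: [0.2, 0.6, -4.2]
grip_width: 0.195
grasp_force: 78.2
```

>>> play_rows:
  increments:
    - [[-12.6, -4.5, -1.3, 0, 0, -0.079, 1], [-25.2, -9.1, -2.6, 0, 0, -0.157, 1], [-37.9, -13.6, -3.9, 0, 0, -0.236, 1], [-50.5, -18.2, -5.2, 0, 0, -0.315, 1], [-63.1, -22.7, -6.5, 0, 0, -0.394, 1], [-75.7, -27.2, -7.8, 0, 0, -0.472, 1], [-88.3, -31.8, -9.1, 0, 0, -0.551, 1], [-101, -36.3, -10.4, 0, 0, -0.63, 1], [-113.6, -40.9, -11.7, 0, 0, -0.708, 1], [-126.2, -45.4, -13, 0, 0, -0.787, 1]]

```text
time: 11.3
eef_pos: [0.5068, -0.24, 0.2612]
tcp_rot: [-0.0, 0.148, 0.989, 0.0]
ft_force: [0.3, 0.6, -4.2]
grip_width: 0.195
grasp_force: 78.2
```

>>> play_rows:
  increments:
    - [[-5.1, -10.9, -1, 0, 0, -0.07, 1], [-9.7, -20.7, -2, 0, 0, -0.134, 1], [-13.7, -29.4, -3, 0, 0, -0.19, 1], [-17.3, -37, -3.7, 0, 0, -0.24, 1], [-20.4, -43.5, -4.4, 0, 0, -0.282, 1], [-22.9, -48.9, -5, 0, 0, -0.317, 1], [-24.9, -53.3, -5.4, 0, 0, -0.346, 1], [-26.5, -56.5, -5.7, 0, 0, -0.367, 1], [-27.5, -58.7, -5.9, 0, 0, -0.381, 1], [-28, -59.8, -6, 0, 0, -0.388, 1]]

```text
time: 12.13
eef_pos: [0.5158, -0.3048, 0.2671]
tcp_rot: [-0.0, -0.044, 0.999, 0.0]
ft_force: [0.0, 0.4, -4.5]
grip_width: 0.198
grasp_force: 78.2
```

>>> play_rows:
  increments:
    - [[0, 0, 0, 0, 0, 0, 1], [0, 0, 0, 0, 0, 0, 1], [0, 0, 0, 0, 0, 0, 1], [0, 0, 0, 0, 0, 0, 1], [0, 0, 0, 0, 0, 0, 1], [0, 0, 0, 0, 0, 0, 1], [0, 0, 0, 0, 0, 0, 1], [0, 0, 0, 0, 0, 0, 1], [0, 0, 0, 0, 0, 0, 1], [0, 0, 0, 0, 0, 0, 1]]

```text
time: 12.97
eef_pos: [0.5158, -0.3045, 0.2673]
tcp_rot: [0.0, -0.044, 0.999, 0.0]
ft_force: [-0.3, -0.3, -4.1]
grip_width: 0.195
grasp_force: 78.2
```

```bash
python3 - <<'E'
from h import *
from m import rel
s=eyes.grab_frame("side");t=eyes.grab_frame("top")
rel((.516,-.305,.265),95)
for n in("dish_centre","ball_center","dish_handle","dish_lip"):
    A=eyes.landmark_of(t,n);B=eyes.landmark_of(s,n)
    print(n,[ (l[0]["confidence"],onz(f,l[0]["point"],{"dish_centre":.133,"ball_center":.151,"dish_handle":.282,"dish_lip":.149}[n])) for f,l in((t,A),(s,B)) if l])
d=cv2.resize(s["frame"][190:310,310:420],None,fx=4,fy=4,interpolation=cv2.INTER_CUBIC)
c=cv2.resize(t["frame"][150:270,350:440],None,fx=4,fy=4,interpolation=cv2.INTER_CUBIC)
cv2.imwrite("pics/c6.png",np.hstack([c,d])[:,:,::-1])
E
```

```text
tcp [ 0.5158 -0.3045  0.2673] mm [-0.1364 -0.4959  2.2728] rv [ 0.0001  0.     -0.0001] F [-0.1518  0.6639 -4.5962] grip 0.19529848416430817 78.21689128875732 t 13.0667
dish_centre [(0.91, array([ 0.5146, -0.3149,  0.133 ])), (0.62, array([ 0.5111, -0.306 ,  0.133 ]))]
ball_center [(0.5, array([ 0.5215, -0.2962,  0.151 ]))]
dish_handle [(0.66, array([ 0.5194, -0.2963,  0.282 ])), (0.66, array([ 0.3342, -0.0504,  0.282 ]))]
dish_lip [(0.87, array([ 0.5238, -0.4102,  0.149 ]))]
```

View pics/c6.png

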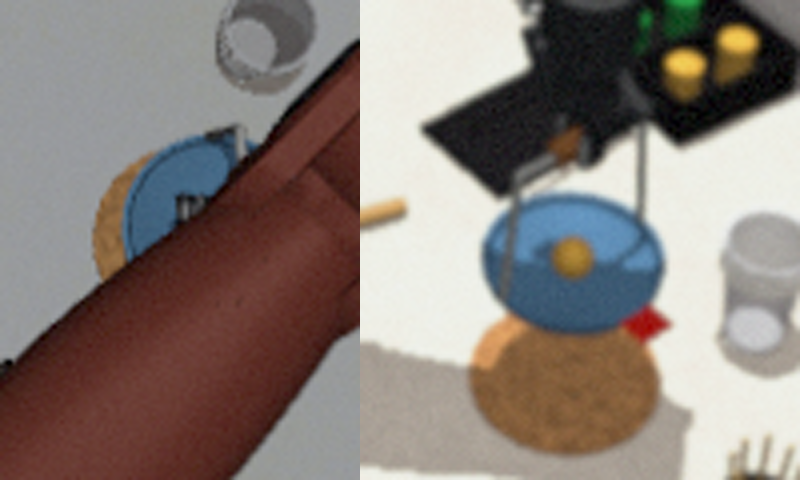

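The dish is level over the mat, the ball is centred at (573,257), and the red lip at (648,322) points away from the stand. The arm is still, so I'm handing in.

```bash
python3 -c "
from workcell import manip
print(manip.hand_in())"
```

```text
the job is handed in; nothing more can be done
None
```

I handed the job in with the dish held level about 13 cm above the counter, centred over the mat, ball in its middle and red lip pointing away from the stand; the hand-in returned no verdict.

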